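# Register the carrier disc against its alignment bar

### The arm

A 7-joint arm with a two-finger parallel gripper is mounted at the origin on a cart in front of the work surface, level with it; the furniture and walls round the work are solid. World frame = base frame: x ahead of the robot, y to its left, z up, the work surface at z = 0. Lengths are in m, angles in rad, forces in N, time in s.
With the tool pointing down it reaches from about 0.425 to 0.875 m from the base axis. Payload 4.7 kg.
Tool frame: the origin (TCP) lies midway between the tips of the shut fingers; the grasp point (between the pads) lies 19 mm behind it; z points along the fingers, x is the direction in which the jaws open and shut, and the axes are right-handed (so a half turn about z gives the same grasp; the last joint's range is limited). The gripper opens to 87 mm and grips with 3 to 60 N. Pads are 19 mm wide; open, the fingers measure 117 mm over their backs; the gripper's body (75 mm by 190 mm) begins 51 mm behind the grasp point.
Start: joints at [1.173, 0.321, -0.07, 1.45, 0.023, 1.371, -0.057], TCP at [0.26, -0.596, 0.186] pointing down, gripper open.
Joint ranges: [-2.86, 2.86], [-0.3, 2.09], [-1.38, 1.24], [0.06, 2.45], [-1.56, 4.7], [0.09, 2.05], [-2.69, 2.69]. Speed limits (rad/s): [2.57, 2.57, 3.14, 3.14, 3.14, 3.14, 3.14].

### API

Orientations are given as a rotation vector (axis times angle).
In Python, from bench import get_state, eyes, ticket gives the robot as it stands.
- The arm moves only by the tool carry_out, never from a script. Its argument "motion" is a list of rows, each a list of 2 entries, a list of its own where there are three numbers: the shift along the world's x, y, z in m, then the turn about the world's z in rad. A call has 1 to 20 rows; each row is the pose to reach, as a shift and turn from the pose commanded when the call began; what a row does not reach only later rows make up. A row lasts 1/10 s, in which the tool goes at most 50 mm and 8.59 degrees, less where a joint would pass 70% of its speed; a pose out of reach is approached as far as the arm can. A call with a gripper value outside its range is refused whole. "grip" is the gripper command: -1 is fully open, 1 is shut, values between are in proportion, set as the call begins (left out, the last holds). The fingers move at their own pace and stop on an object; "squeeze" is the grip in N (left out, the last holds). Time passes only in rows, so rows that repeat a pose let the fingers close. It gives the time, the measured TCP pose, the force and the opening at its end, in the units of the state.
- get_state(): the state, without advancing time (a new reading comes with each control period).
- eyes.get_image(name): name is "scene" or "top"; returns a dict with "pixels" (400x640x3 uint8, blue, green, red), "mtx" (3x3 intrinsics, pixels), "dist_coeffs" ([k1, k2, p1, p2, k3] as OpenCV has them; the pictures are not rectified), "extrinsics" (4x4, takes a point from camera to world coordinates). Camera axes: x right, y down, z forward; pixel columns grow to the right and rows downward; lengths in m; the calibration is good to about 2 mm. A picture is of the moment at which its call begins. There is no depth.
- ticket.close_job(): hands the job in, once; it reports no verdict.
The state is a dict: "time": time; "joint_positions": joint angles; "qd": joint speeds; "joint_torque": joint torques, N m; "position": TCP position; "tool_rot": TCP orientation; "ft_force": force on the tool from outside, world axes, zero at the start; "torque": the same for the moment, N m; "grip_width": opening from 0.0 (shut) to 1.0 (fully open).
Only numpy, scipy, OpenCV 4.12 (cv2) and the standard library are available. Lean on these libraries where they do the work, as an engineer would, in place of code of your own. Each camera call takes 0.05 s, during which the arm holds its last target. There are 200 camera calls.

### The job

Turn the white carrier disc in its tray, for instance by pushing the black stud with a fingertip, and slide it up until its flat edge lies flush against the orange alignment bar. Leave the disc lying in the tray's pocket, never lift it out, and leave the other things on the bench undisturbed.

Things in the scene. Friction and masses are not known exactly. Their poses are not given: they have to be found in the camera images.
- tray: Fixed aluminium aligner tray, 152 x 152 mm, plate 10 mm thick; origin: centre of its underside, at bench height. +x points roughly away from the robot, towards the orange bar. Dark steel rails (tops 24 mm above the bench) bound the other three sides of the pocket: side rail faces at y = +-53 mm, rear rail face at x = -66 mm. The disc lies in the pocket with play.
- bar_face (a point): Middle of the orange alignment bar's working face, 40 mm from the tray origin along tray +x, 16 mm above the bench. The face looks to tray -x. The bar is 14 mm thick, 110 mm long along tray y, its top 26 mm above the bench. Axes as the tray's.
- seat (a point): Point on the plate's upper face, 10 mm above the tray origin: the disc's origin lies here (give or take 3 mm in y) when its flat is against the bar. With the round rim against the bar the disc's origin stays 10 mm short of it (-x). Axes as the tray's.
- disc: Loose white carrier disc, about 0.6 kg, slippery (friction about 0.2), radius 50 mm, 11 mm high, with one flat 60 mm long, 40 mm from the centre on its own +x side; a red line on top points to the flat; four dark round spots are flush seats. Origin: centre of the circle, on the underside; z up. Seated, its +x is along the tray's +x.
- stud (a point): Centre of the top of the disc's black upright stud: 14 mm diameter, top 35 mm above the disc's underside, 38 mm from the disc's centre on its -x side, opposite the flat. Axes as the disc's. With the flat nearly facing the bar, pushing the stud towards the bar squares the flat up against it. A hard push outwards against a rail tips the disc.
- flat_mid (a point): Middle of the disc's flat face, 6 mm above the underside. Axes as the disc's.
- die: Loose bystander: grey pellet die, 45 mm across, 38 mm high, origin under its centre.
- marker: Loose bystander: red and white marker pen, 17 x 135 mm, lying, origin under its centre. Further left stands a tall grey cabinet (x above 0.43 m, y above 0.55 m, over 0.25 m high): keep the arm clear of it.
- beaker: Loose bystander: clear beaker, 54 mm across, 70 mm high, origin under its centre.
Things that resemble listed ones, but are neither listed nor needed, are in the scene too. Leave any yellow look-alike of the disc alone.

How it is judged:
By the outcome, as a careful person would: the job done as asked, in the order asked, and still so for the second after the job is handed in, with the robot touching nothing.
It also fails if it takes over 58 s, if anything falls off the work surface, if the arm or the gripper's body presses on something with over 40 N, if the wrist force passes 120 N, or if a joint passes its speed limit or range.

## Working session

There is one attempt and no reset: what is moved stays moved. The work goes in short steps, Python scripts to look and compute and a tool call to move; the robot and the scene stay as the last step left them, time stands still between calls to the robot, and variables do not carry over. Pictures are saved under pics/ and viewed, about 8 in all and at most 12, crops included, and the job is handed in when it is done.

Besides the shell and the picture viewer there is one more tool, called after "Emit:" as name(argument=value, ...) on one line, values as JSON. carry_out: Moves the arm, as the interface text tells. Its arguments: {"type":"object","properties":{"motion":{"type":"array","items":{"type":"array"}},"grip":{"type":"number"},"squeeze":{"type":"number"}},"required":["motion"]}

```bash
mkdir -p pics; ls
cat > h.py <<'E'
import numpy as np, cv2
from bench import get_state, eyes, ticket
def img(n): return eyes.get_image(n)
def ray(d,uv):
    p=cv2.undistortPoints(np.array([[uv]],float),np.array(d["mtx"],float),np.array(d["dist_coeffs"],float))[0,0]
    T=np.array(d["extrinsics"]); return T[:3,3],T[:3,:3]@np.array([p[0],p[1],1.])
def onz(d,uv,z):
    o,r=ray(d,uv); return o+r*(z-o[2])/r[2]
def proj(d,P):
    T=np.linalg.inv(np.array(d["extrinsics"])); 
    return cv2.projectPoints(np.array(P,float).reshape(-1,3),cv2.Rodrigues(T[:3,:3])[0],T[:3,3],np.array(d["mtx"],float),np.array(d["dist_coeffs"],float))[0][:,0]
E
python3 - <<'E'
from h import *
for n in("scene","top"):
    d=img(n); cv2.imwrite(f"pics/{n}0.png",d["pixels"]); print(n,np.round(d["extrinsics"],3).tolist())
s=get_state();print({k:np.round(v,3) for k,v in s.items()})
E
```

```text
pics
scene [[-0.819, -0.389, 0.421, 0.065], [-0.573, 0.544, -0.612, 0.655], [0.009, -0.743, -0.669, 0.737], [0.0, 0.0, 0.0, 1.0]]
top [[0.019, -0.997, 0.074, 0.422], [-1.0, -0.02, -0.019, 0.041], [0.02, -0.073, -0.997, 1.218], [0.0, 0.0, 0.0, 1.0]]
{'time': np.float64(0.1), 'joint_positions': array([ 1.173,  0.322, -0.07 ,  1.452,  0.023,  1.371, -0.057]), 'qd': array([-0.001, -0.001, -0.   , -0.004,  0.001,  0.001, -0.   ]), 'joint_torque': array([ 0.0000e+00, -4.9257e+01, -4.0500e-01, -3.1340e+01, -6.4000e-02,
        4.0000e-02,  0.0000e+00]), 'position': array([ 0.26 , -0.595,  0.185]), 'tool_rot': array([-2.628e+00,  1.720e+00,  2.000e-03]), 'ft_force': array([-0.738, -0.037, -0.633]), 'torque': array([ 0.028,  0.039, -0.003]), 'grip_width': np.float64(0.999)}
```

View pics/top0.png

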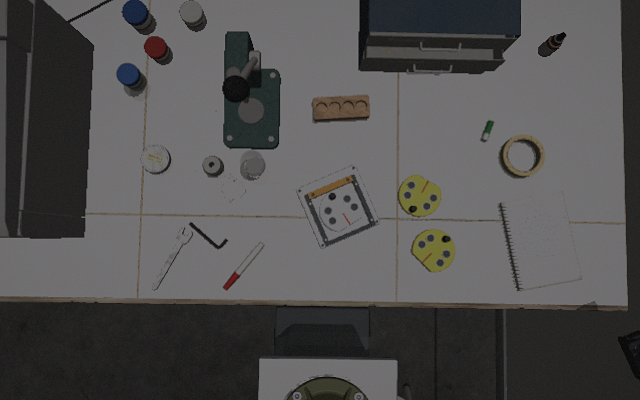

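View pics/scene0.png

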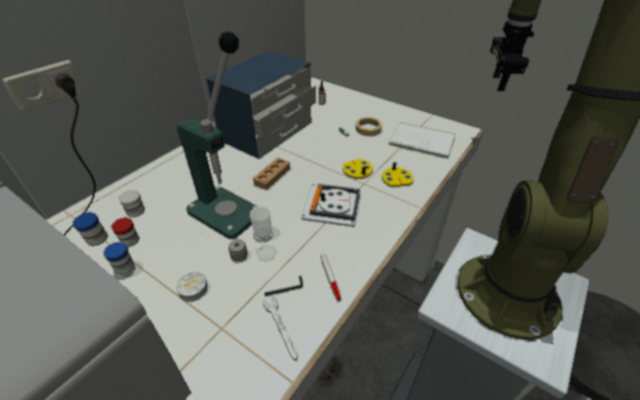

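The thing wanted is the white disc in the tray at top (342,210). The look-alikes are the yellow discs at (420,196) and (434,250), which stay untouched. Next is a close crop of the tray.

Run:
```python
from h import *
a=cv2.imread("pics/top0.png")[155:260,285:395]; b=cv2.imread("pics/scene0.png")[175:230,290:370]
a=cv2.resize(a,None,fx=5,fy=5,interpolation=cv2.INTER_CUBIC)
cv2.imwrite("pics/c0.png",a)
d=img("top"); p=d["pixels"]; hsv=cv2.cvtColor(p,cv2.COLOR_BGR2HSV)
m=np.zeros(p.shape[:2],np.uint8); m[160:250,295:380]=1
o=((hsv[...,0]>8)&(hsv[...,0]<20)&(hsv[...,1]>150)&(m>0)).astype(np.uint8)
r=cv2.minAreaRect(np.argwhere(o)[:,::-1].astype(np.float32)); print("bar",r)
for c in cv2.boxPoints(r): print(onz(d,c,0.026).round(4))
red=(((hsv[...,0]<6)|(hsv[...,0]>172))&(hsv[...,1]>80)&(m>0)); pts=np.argwhere(red)[:,::-1]; print(pts.tolist())
```

```text
bar ((329.9137878417969, 186.96551513671875), (5.383563995361328, 46.6137809753418), 66.80140686035156)
[0.5286 0.0569 0.026 ]
[ 0.5735 -0.0417  0.026 ]
[ 0.562  -0.0468  0.026 ]
[0.5173 0.0517 0.026 ]
[[343, 214], [344, 215], [344, 216], [345, 216], [345, 217], [346, 218], [346, 219], [347, 219], [347, 220], [347, 221], [348, 221], [348, 222], [349, 222], [349, 223]]
```

View pics/c0.png

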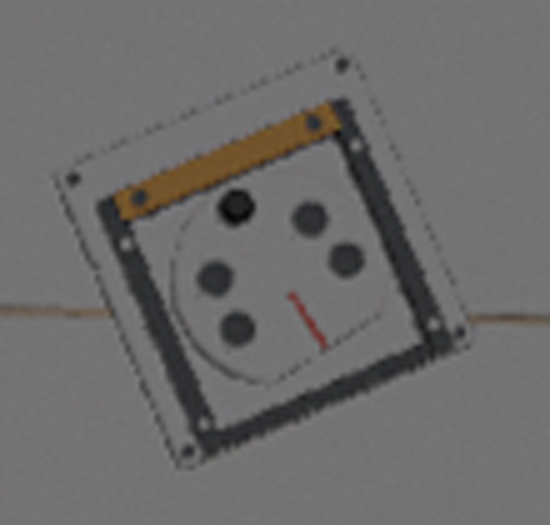

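```bash
cat > m.py <<'E'
from h import *
def blobs(d):
    p=d["pixels"]; g=cv2.cvtColor(p,cv2.COLOR_BGR2GRAY); return g
def tray():
    d=img("top"); S=lambda c:(285+(c[0]-2)/5,155+(c[1]-2)/5)
    P=np.array([onz(d,S(c),.010) for c in [(73,179),(342,64),(460,331),(188,452)]])[:,:2]
    return d,S,P
E
python3 - <<'E'
from m import *
d,S,P=tray(); print(P.round(4), [np.linalg.norm(P[i]-P[i-1]).round(4) for i in range(4)], P.mean(0).round(4))
ex=(P[0]+P[1]-P[2]-P[3]); print("psi deg",np.degrees(np.arctan2(ex[1],ex[0])), "y-based",np.degrees(np.arctan2(*( (P[0]+P[3]-P[1]-P[2])*[-1,1])))  )
sp=np.array([onz(d,S(c),.021) for c in [(215,278),(237,329),(346,260),(310,218)]])[:,:2]; st=onz(d,S((236,207)),.045)[:2]
r0,r1=[onz(d,S(c),.021)[:2] for c in [(293,293),(325,347)]]
g=d["pixels"].max(2)
# scene refine of stud
c=d; b=g[185:210,320:345]; print(b[5:20,5:22])
psi=np.arctan2(ex[1],ex[0]); R=np.array([[np.cos(psi),-np.sin(psi)],[np.sin(psi),np.cos(psi)]]); T=lambda q:((np.array(q)-P.mean(0))@R*1e3).round(1)
print("world stud",st,"tray: stud",T(st),"spots",T(sp).tolist(),"red",T(r0),T(r1))
e=scene=img("scene"); cv2.imwrite("pics/s1.png",cv2.resize(e["pixels"][170:235,290:375],None,fx=8,fy=8,interpolation=cv2.INTER_CUBIC))
print("proj in scene crop of stud top", (proj(e,[*st,.045])-[290,170])*8, "tray corners",((proj(e,[[*q,.01] for q in P])-[290,170])*8).round(0).tolist())
E
```

```text
[[ 0.5374  0.0765]
 [ 0.5944 -0.049 ]
 [ 0.4696 -0.1061]
 [ 0.4108  0.0202]] [np.float64(0.1385), np.float64(0.1378), np.float64(0.1372), np.float64(0.1393)] [ 0.5031 -0.0146]
psi deg 24.2913208250218 y-based 24.704674397818494
[[115 114 114 106 101  75  70  75 102 115 115 117 116 118 116 115 117]
 [116 104 100  69  70  84 115 119 119 119 119 117 116 115 119 116 115]
 [ 98  64  69  81 112 107 103 104 106 110 117 115 116 117 117 116 117]
 [ 78  80 108 119 111  71  30  27  37  70 111 118 116 116 117 117 116]
 [116 112 116 114  73  34  32  35  34  28  96 117 116 117 115 115 115]
 [111 113 119  93  38  27  34  38  38  36  50 108 118 117 116 116 116]
 [111 115 119  72  23  27  34  38  37  31  29 107 118 116 116 115 115]
 [115 116 121  81  32  22  26  32  32  19  53 109 117 116 117 116 117]
 [118 117 118  98  56  16  12  15  11  27  91 115 118 116 117 115 117]
 [115 118 118 105  92  57  35  33  66  83 113 118 117 117 116 116 117]
 [115 117 117 117 120  99  84  85 115 120 117 116 119 116 117 116 117]
 [117 118 118 118 118 120 120 119 118 116 116 115 116 117 118 117 116]
 [116 115 114 116 116 115 117 117 116 116 116 116 117 116 116 115 116]
 [117 117 116 117 118 117 116 116 118 115 117 115 116 117 116 117 116]
 [116 117 117 115 116 116 117 117 117 115 116 117 117 116 115 116 116]]
world stud [0.5227461  0.00103229] tray: stud [24.4  6.1] spots [[-0.6, 26.6], [-26.4, 26.5], [-16.9, -32.7], [7.7, -25.1]] red [-21.3  -4. ] [-50.1  -7.7]
proj in scene crop of stud top [[260.94503378 192.07749419]] tray corners [[102.0, 366.0], [183.0, 121.0], [538.0, 165.0], [494.0, 422.0]]
```

View pics/s1.png

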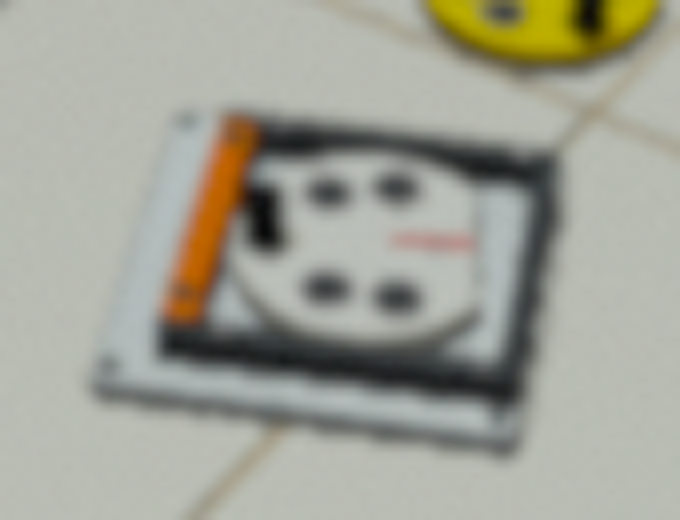

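Top crop: the stud is at crop (236,207), the bar is at the top, and the red line points to the rear. Scene crop: the stud top is at (262,192), which agrees with the projection (261,192). In the tray frame the stud is at (24,6) mm and the disc centre at about (-13,1). The flat direction is about -173°, so the disc needs about +173°. Plan: grip the stud above the rails (tips at z = 29 mm), carry it round a 38 mm arc while turning the wrist, release, then push it square.

Emit:
carry_out(motion=[[[0.016,0.035,0],-0.02],[[0.032,0.07,0],-0.04],[[0.048,0.105,0],-0.06],[[0.064,0.14,0],-0.08],[[0.08,0.175,0],-0.1],[[0.096,0.21,0],-0.12],[[0.112,0.245,0],-0.14],[[0.128,0.28,0],-0.16],[[0.144,0.315,0],-0.18],[[0.16,0.35,0],-0.2],[[0.176,0.385,0],-0.22],[[0.192,0.42,0],-0.24],[[0.208,0.455,0],-0.26],[[0.224,0.49,0],-0.28],[[0.24,0.535,0],-0.31],[[0.252,0.57,0],-0.33],[[0.263,0.596,0],-0.349],[[0.263,0.596,0],-0.349],[[0.263,0.596,0],-0.349]], grip=-1, squeeze=15)

```text
time: 2.15
position: [0.523, 0.0005, 0.1862]
tool_rot: [2.291, -2.148, -0.0]
ft_force: [-0.1, -1.3, 0.1]
grip_width: 0.996
```

Emit:
carry_out(motion=[[[0,0,-0.03],0],[[0,0,-0.06],0],[[0,0,-0.09],0],[[0,0,-0.115],0],[[0,0,-0.135],0],[[0,0,-0.15],0],[[0,0,-0.157],0],[[0,0,-0.157],0],[[0,0,-0.157],0]])

```text
time: 3.05
position: [0.5238, 0.0, 0.0302]
tool_rot: [-2.289, 2.151, -0.002]
ft_force: [-0.2, 0.2, -0.1]
grip_width: 1.001
```

Emit:
carry_out(motion=[[[0,0,0],0],[[0,0,0],0],[[0,0,0],0],[[0,0,0],0],[[0,0,0],0],[[0,0,0],0],[[0,0,0],0],[[0,0,0],0],[[0,0,0],0],[[0,0,0],0]], grip=1)

```text
time: 4.05
position: [0.5232, 0.0003, 0.0294]
tool_rot: [2.29, -2.151, -0.0]
ft_force: [0.4, -0.7, -0.1]
grip_width: 0.176
```

Run:
```python
from m import *
s=get_state(); print(s["time"],s["position"],s["ft_force"],s["torque"],s["grip_width"]*87)
# waypoint table: stud arc, tray frame -> world shift from the present
psi=np.radians(24.5); R=np.array([[np.cos(psi),-np.sin(psi)],[np.sin(psi),np.cos(psi)]])
p0=np.array([24.4,6.1])
for k in range(0,21):
    f=k/20; a=np.radians(7.3+172.7*f); c=np.array([-13,1.3-1.3*f]); q=c+38*np.array([np.cos(a),np.sin(a)])
    print(k,((q-p0)@R.T/1e3).round(4).tolist(), round(np.radians(172.7*f),3))
```

```text
4.05 [5.23156933e-01 3.16545293e-04 2.93775585e-02] [ 0.3969087  -0.66897311 -0.0611018 ] [-0.00752899  0.03599792  0.01232852] 15.336857077837564
0 [0.0003, 0.0001] 0.0
1 [-0.0031, 0.0047] 0.151
2 [-0.0071, 0.0087] 0.301
3 [-0.0117, 0.0121] 0.452
4 [-0.0167, 0.0147] 0.603
5 [-0.0221, 0.0165] 0.754
6 [-0.0277, 0.0175] 0.904
7 [-0.0333, 0.0177] 1.055
8 [-0.039, 0.017] 1.206
9 [-0.0445, 0.0154] 1.356
10 [-0.0497, 0.013] 1.507
11 [-0.0545, 0.0099] 1.658
12 [-0.0588, 0.0061] 1.809
13 [-0.0625, 0.0017] 1.959
14 [-0.0654, -0.0033] 2.11
15 [-0.0676, -0.0086] 2.261
16 [-0.069, -0.0142] 2.411
17 [-0.0696, -0.02] 2.562
18 [-0.0693, -0.0257] 2.713
19 [-0.0681, -0.0314] 2.863
20 [-0.0661, -0.0368] 3.014
```

Emit:
carry_out(motion=[[[-0.0014,0.0024,0],0.075],[[-0.0031,0.0047,0],0.151],[[-0.005,0.0068,0],0.226],[[-0.0071,0.0087,0],0.301],[[-0.0094,0.0105,0],0.377],[[-0.0117,0.0121,0],0.452],[[-0.0142,0.0135,0],0.528],[[-0.0167,0.0147,0],0.603],[[-0.0167,0.0147,0],0.603],[[-0.0167,0.0147,0],0.603]])

```text
time: 5.05
position: [0.5066, 0.0149, 0.0294]
tool_rot: [2.824, -1.376, 0.0]
ft_force: [0.7, -0.1, 0.1]
grip_width: 0.006
```

Run:
```python
from m import *
s=get_state(); print(s["position"],s["tool_rot"],s["ft_force"],s["torque"],s["grip_width"]*87,s["joint_positions"].round(2) if hasattr(s["joint_positions"],'round') else s["joint_positions"])
e=img("scene"); a=cv2.resize(e["pixels"][150:245,280:385],None,fx=6,fy=6,interpolation=cv2.INTER_CUBIC); cv2.imwrite("pics/s2.png",a[:570])
```

```text
[0.50656637 0.01490987 0.02942527] [ 2.82410396e+00 -1.37613836e+00  3.42582715e-04] [ 0.68657326 -0.12148644  0.13898188] [-0.05244698  0.03146422 -0.00505348] 0.5268014631336768 [ 0.56  0.22 -0.7   1.96  0.17  1.02 -1.12]
```

View pics/s2.png

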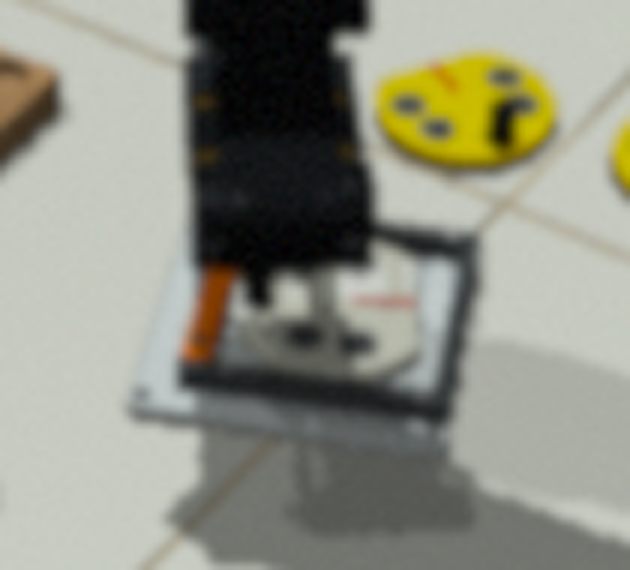

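The fingers were still closing when I moved off, so the stud slipped free. It is at crop (262,285), the shut fingertips at (325,310), and the disc is unmoved. I'll raise, reopen, return and let the jaws close fully.

Emit:
carry_out(motion=[[[0,0,0.015],0],[[0,0,0.03],0],[[0.004,-0.0035,0.035],-0.12],[[0.008,-0.007,0.035],-0.24],[[0.012,-0.011,0.035],-0.36],[[0.0165,-0.0145,0.035],-0.48],[[0.0165,-0.0145,0.035],-0.603],[[0.0165,-0.0145,0.035],-0.603],[[0.0165,-0.0145,0.035],-0.603],[[0.0165,-0.0145,0.035],-0.603],[[0.0165,-0.0145,0.02],-0.603],[[0.0165,-0.0145,0.01],-0.603],[[0.0165,-0.0145,0.0],-0.603],[[0.0165,-0.0145,0.0],-0.603],[[0.0165,-0.0145,0.0],-0.603]], grip=-0.3)

```text
time: 6.6
position: [0.5226, 0.0007, 0.0288]
tool_rot: [2.29, -2.15, -0.002]
ft_force: [0.2, -0.7, 0.2]
grip_width: 0.651
```

Emit:
carry_out(motion=[[[0,0,0],0],[[0,0,0],0],[[0,0,0],0],[[0,0,0],0],[[0,0,0],0],[[0,0,0],0],[[0,0,0],0],[[0,0,0],0],[[0,0,0],0],[[0,0,0],0],[[0,0,0],0],[[0,0,0],0]], grip=1)

```text
time: 7.8
position: [0.523, 0.0005, 0.0294]
tool_rot: [2.29, -2.151, 0.0]
ft_force: [-0.2, 0.1, -1.1]
grip_width: 0.005
```

Run:
```python
from m import *
e=img("scene"); a=cv2.resize(e["pixels"][165:235,285:365],None,fx=8,fy=8,interpolation=cv2.INTER_CUBIC); cv2.imwrite("pics/s3.png",a)
s=get_state()["position"]; print((proj(e,[s,[*s[:2],.045],[*s[:2],.021]])-[285,165])*8)
```

```text
[[301.2126892  263.92251309]
 [301.42797702 231.09087735]
 [301.09914949 281.23085231]]
```

View pics/s3.png

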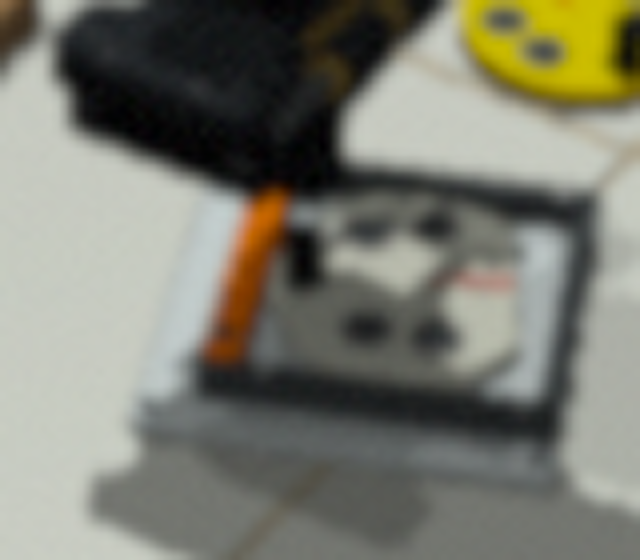

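Run:
```python
from m import *
t=img("top");e=img("scene")
s=np.array(get_state()["position"])
def ax(d,im):
    for z in (0,.019,.07): 
        u=proj(d,s+[0,0,z])[0]; print(u.round(1)); 
a=cv2.convertScaleAbs(t["pixels"],alpha=2)[150:250,280:390]; b=cv2.convertScaleAbs(e["pixels"],alpha=2.2)[120:230,270:380]
ax(t,a);ax(e,b)
cv2.imwrite("pics/s4.png",np.hstack([cv2.resize(a,(400,400),interpolation=2),cv2.resize(b,(400,400),interpolation=2)]))
print("s2 tcp",proj(e,[[.5066,.0149,.0294],[.5066,.0149,.099]]))
```

```text
[331.8 196.5]
[332.1 195.8]
[332.9 193.8]
[322.6 198. ]
[322.7 193. ]
[322.8 178.9]
s2 tcp [[324.42059435 202.9340693 ]
 [324.628622   183.94905804]]
```

View pics/s4.png

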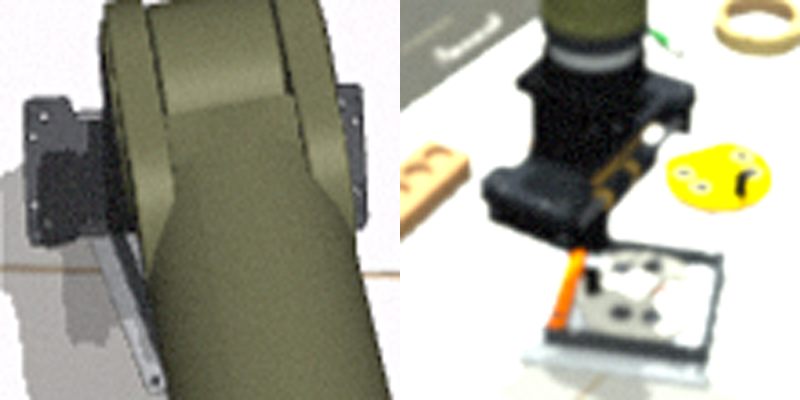

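Emit:
carry_out(motion=[[[0,0,0.03],0],[[0,0,0.06],0.12],[[0,0,0.08],0.27],[[0,0,0.08],0.42],[[0,0,0.08],0.57],[[0,0,0.08],0.72],[[0,0,0.08],0.87],[[0,0,0.08],1.02],[[0,0,0.08],1.17],[[0,0,0.08],1.32],[[0,0,0.08],1.47],[[0,0,0.08],1.62],[[0,0,0.08],1.77],[[0,0,0.08],1.92],[[0,0,0.08],2.05],[[0,0,0.08],2.05],[[0,0,0.08],2.05]])

```text
time: 9.65
position: [0.5229, 0.0004, 0.1094]
tool_rot: [-3.028, -0.836, -0.0]
ft_force: [-0.6, 0.2, -0.4]
grip_width: 0.006
```

Run:
```python
from m import *
e=img("scene"); s=get_state(); print({k:np.round(s[k],3) for k in("time","position","tool_rot","joint_positions","grip_width")})
s=np.array(s["position"]); b=cv2.convertScaleAbs(e["pixels"],alpha=1.6)[110:230,260:380]
for z in (0,.019,.07):
    u=(proj(e,s+[0,0,z])[0]-[260,110]+.5)*5; print(u.round()); 
b=cv2.resize(b,(600,600),interpolation=2); u=(proj(e,s)[0]-[260,110]+.5)*5; cv2.circle(b,tuple(int(v) for v in u),3,(0,255,0),-1)
cv2.imwrite("pics/s5.png",b)
```

```text
{'time': np.float64(9.7), 'position': array([0.523, 0.   , 0.109]), 'tool_rot': array([3.028, 0.837, 0.   ]), 'joint_positions': array([ 0.717,  0.181, -0.836,  1.84 ,  0.145,  1.183,  0.374]), 'grip_width': np.float64(0.003)}
[316. 333.]
[317. 305.]
[317. 227.]
```

View pics/s5.png

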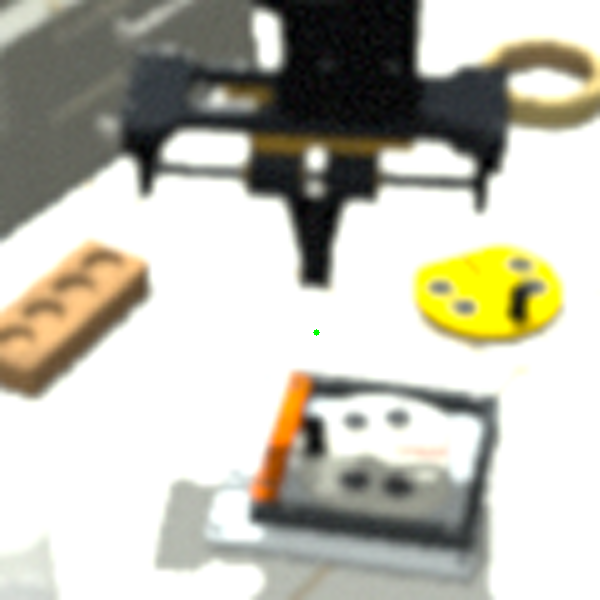

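The fingertips end at crop (316,285), but the reported TCP projects to (316,333). The real tips are therefore about 32–37 mm above the reported TCP, and both closings happened above the stud. The top view puts the gripper body in the right place horizontally, so this is a height offset. I'll go to a reported z of about -0.003, which puts the real tips at about 0.03.

Emit:
carry_out(motion=[[[0,0,0],-0.15],[[0,0,0],-0.3],[[0,0,0],-0.45],[[0,0,0],-0.6],[[0,0,0],-0.75],[[0,0,0],-0.9],[[0,0,0],-1.05],[[0,0,0],-1.2],[[0,0,0],-1.35],[[0,0,0],-1.5],[[0,0,0],-1.65],[[0,0,0],-1.8],[[0,0,0],-1.95],[[0,0,0],-2.05],[[0,0,-0.03],-2.05],[[0,0,-0.06],-2.05],[[0,0,-0.08],-2.05],[[0,0,-0.09],-2.05],[[0,0,-0.098],-2.05],[[0,0,-0.098],-2.05]], grip=-0.2)

```text
time: 11.7
position: [0.5227, 0.0006, 0.011]
tool_rot: [2.289, -2.151, -0.001]
ft_force: [-0.0, 0.0, 0.7]
grip_width: 0.596
```

Emit:
carry_out(motion=[[[0,0,-0.005],0],[[0,0,-0.01],0],[[0,0,-0.014],0],[[0,0,-0.014],0],[[0,0,-0.014],0]])

```text
time: 12.2
position: [0.523, 0.0005, -0.0026]
tool_rot: [2.29, -2.151, 0.0]
ft_force: [0.4, 0.1, -0.8]
grip_width: 0.601
```

Emit:
carry_out(motion=[[[0,0,0],0],[[0,0,0],0],[[0,0,0],0],[[0,0,0],0],[[0,0,0],0],[[0,0,0],0],[[0,0,0],0],[[0,0,0],0],[[0,0,0],0],[[0,0,0],0],[[0,0,0],0]], grip=1)

```text
time: 13.3
position: [0.523, 0.0003, -0.0026]
tool_rot: [2.29, -2.15, 0.0]
ft_force: [0.1, -2.4, 0.2]
grip_width: 0.152
```

The opening stopped at 0.152 (13 mm), so the stud is held. Now the arc.

Emit:
carry_out(motion=[[[-0.0014,0.0024,0],0.075],[[-0.0031,0.0047,0],0.151],[[-0.005,0.0068,0],0.226],[[-0.0071,0.0087,0],0.301],[[-0.0094,0.0105,0],0.377],[[-0.0117,0.0121,0],0.452],[[-0.0142,0.0135,0],0.528],[[-0.0167,0.0147,0],0.603],[[-0.0167,0.0147,0],0.603]])

```text
time: 14.2
position: [0.5054, 0.0163, -0.0027]
tool_rot: [-2.826, 1.372, 0.003]
ft_force: [-1.6, 2.0, 1.7]
grip_width: 0.15
```

Emit:
carry_out(motion=[[[-0.0027,0.001,0],0.075],[[-0.0054,0.0018,0],0.151],[[-0.0082,0.0024,0],0.226],[[-0.011,0.0028,0],0.301],[[-0.0138,0.003,0],0.377],[[-0.0166,0.003,0],0.452],[[-0.0195,0.0028,0],0.528],[[-0.0223,0.0023,0],0.603],[[-0.0251,0.0016,0],0.678],[[-0.0278,0.0007,0],0.753],[[-0.0304,-0.0004,0],0.829],[[-0.033,-0.0017,0],0.904],[[-0.0354,-0.0032,0],0.98],[[-0.0378,-0.0048,0],1.055],[[-0.04,-0.0066,0],1.13],[[-0.0421,-0.0086,0],1.206],[[-0.0421,-0.0086,0],1.206]])

```text
time: 15.9
position: [0.4639, 0.0058, -0.0027]
tool_rot: [3.106, 0.468, -0.001]
ft_force: [-0.5, -2.7, 0.3]
grip_width: 0.153
```

Run:
```python
from m import *
s=get_state(); print({k:np.round(s[k],3) for k in("time","position","ft_force","torque","joint_positions","grip_width")})
e=img("scene"); b=cv2.convertScaleAbs(e["pixels"],alpha=1.2)[150:235,275:375]
cv2.imwrite("pics/s6.png",cv2.resize(b,None,fx=6,fy=6,interpolation=2))
```

```text
{'time': np.float64(15.9), 'position': array([ 0.464,  0.006, -0.003]), 'ft_force': array([-0.507, -2.678,  0.347]), 'torque': array([-0.486,  0.054, -0.028]), 'joint_positions': array([ 0.809,  0.224, -0.938,  2.077,  0.224,  0.943,  0.048]), 'grip_width': np.float64(0.153)}
```

View pics/s6.png

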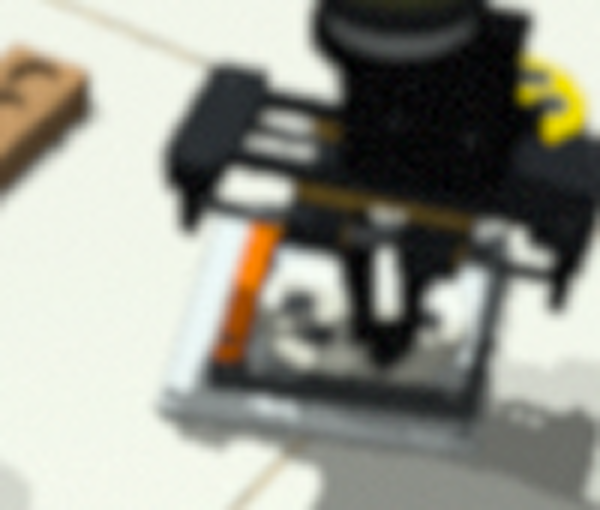

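The fingers hold the stud at crop (385,350) and the disc is turning with low forces. I'll finish the arc.

Emit:
carry_out(motion=[[[-0.0019,-0.0021,0],0.075],[[-0.0037,-0.0044,0],0.15],[[-0.0052,-0.0068,0],0.226],[[-0.0066,-0.0094,0],0.301],[[-0.0078,-0.012,0],0.377],[[-0.0088,-0.0147,0],0.452],[[-0.0096,-0.0175,0],0.527],[[-0.0102,-0.0203,0],0.602],[[-0.0106,-0.0232,0],0.678],[[-0.0108,-0.0261,0],0.753],[[-0.0108,-0.029,0],0.829],[[-0.0105,-0.0318,0],0.904],[[-0.01,-0.0347,0],0.98],[[-0.0093,-0.0375,0],1.054],[[-0.0084,-0.0403,0],1.13],[[-0.0073,-0.0429,0],1.205],[[-0.0073,-0.0429,0],1.205]])

```text
time: 17.65
position: [0.4575, -0.0365, -0.0025]
tool_rot: [2.295, 2.145, 0.001]
ft_force: [0.5, -2.1, -0.8]
grip_width: 0.149
```

Run:
```python
from m import *
s=get_state(); print({k:np.round(s[k],3) for k in("time","position","tool_rot","ft_force","torque","joint_positions","grip_width")})
e=img("scene"); b=cv2.convertScaleAbs(e["pixels"],alpha=1.2)[160:235,285:375]
cv2.imwrite("pics/s7.png",cv2.resize(b,None,fx=7,fy=7,interpolation=2))
```

```text
{'time': np.float64(17.65), 'position': array([ 0.457, -0.036, -0.003]), 'tool_rot': array([2.295e+00, 2.145e+00, 1.000e-03]), 'ft_force': array([ 0.539, -2.096, -0.754]), 'torque': array([-0.27 , -0.298, -0.031]), 'joint_positions': array([ 1.071,  0.274, -1.13 ,  2.086,  0.304,  0.958,  1.281]), 'grip_width': np.float64(0.149)}
```

View pics/s7.png

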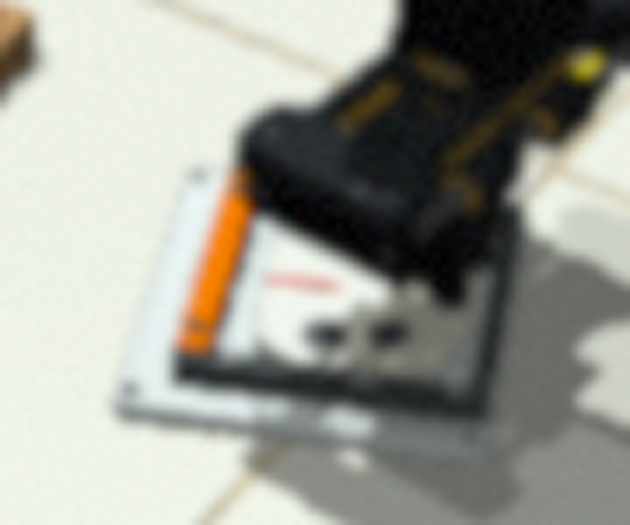

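The red line (crop 265–340, 283) now points at the bar. I'll slide it most of the way while held, then release and lift.

Emit:
carry_out(motion=[[[0.0018,0.0008,0],0],[[0.0036,0.0016,0],0],[[0.0054,0.0025,0],0],[[0.0072,0.0033,0],0],[[0.0086,0.0039,0],0],[[0.0095,0.0043,0],0],[[0.0095,0.0043,0],0]])

```text
time: 18.4
position: [0.4663, -0.0323, -0.0026]
tool_rot: [2.293, 2.147, -0.001]
ft_force: [-2.0, -3.7, 2.7]
grip_width: 0.149
```

Emit:
carry_out(motion=[[[0,0,0],0],[[0,0,0],0],[[0,0,0],0],[[0,0,0],0],[[0,0,0.01],0],[[0,0,0.03],0],[[0,0,0.06],0],[[-0.02,-0.03,0.08],0],[[-0.03,-0.07,0.09],0],[[-0.03,-0.12,0.09],0],[[-0.03,-0.16,0.09],0],[[-0.03,-0.2,0.09],0],[[-0.03,-0.23,0.09],0],[[-0.03,-0.23,0.09],0]], grip=-0.3)

```text
time: 19.8
position: [0.4358, -0.2669, 0.0878]
tool_rot: [2.299, 2.14, 0.002]
ft_force: [-0.7, -0.4, 0.6]
grip_width: 0.65
```

```bash
cat > look.py <<'E'
from m import *
psi=np.radians(24.5); R=np.array([[np.cos(psi),-np.sin(psi)],[np.sin(psi),np.cos(psi)]]); C=np.array([.5031,-.0146])
T=lambda q:((np.array(q)[:2]-C)@R*1e3).round(1)
d=img("top"); g=d["pixels"].max(2).astype(np.uint8)
s=get_state(); print({k:np.round(s[k],3) for k in("time","position","ft_force")})
m=(g[165:250,300:380]<60).astype(np.uint8)
n,l,st,c=cv2.connectedComponentsWithStats(m)
for i in range(1,n):
    if 8<st[i,4]<150:
        u=c[i]+[300,165]; b=st[i,4]; y,x=np.where(l==i); mn=g[y+165,x+300].mean(); print(u.round(1),b,"mean",mn.round(),"z21",T(onz(d,u,.021)),"z45",T(onz(d,u,.045)))
h=cv2.cvtColor(d["pixels"],cv2.COLOR_BGR2HSV); q=np.argwhere((((h[...,0]<6)|(h[...,0]>172))&(h[...,1]>80))[165:250,300:380])[:,::-1]+[300,165]
w=np.array([T(onz(d,u,.021)) for u in q.astype(float)])
if len(w)>4:
    v=cv2.fitLine(w.astype(np.float32),2,0,.01,.01).ravel(); print("red",len(w),"ang",np.degrees(np.arctan2(v[1],v[0])).round(1),w.min(0),w.max(0))
E
python3 look.py
```

```text
{'time': np.float64(19.85), 'position': array([ 0.436, -0.264,  0.088]), 'ft_force': array([0.274, 0.948, 0.277])}
[346.8 197.6] 26 mean 55.0 z21 [  8.6 -26.2] z45 [  7.4 -23.9]
[350.4 208. ] 25 mean 54.0 z21 [-16.9 -24. ] z45 [-17.6 -21.8]
[323.8 209. ] 23 mean 54.0 z21 [ 5.5 33.5] z45 [ 4.4 34.5]
[330.1 218. ] 24 mean 55.0 z21 [-19.5  28.4] z45 [-20.1  29.6]
[344.3 222.1] 37 mean 34.0 z21 [-41.2   2.1] z45 [-41.4   3.8]
red 17 ang -66.9 [  8.  -52.8] [39.4  6.5]
```

The disc is released near the bar. By the spot pattern it has turned 174°, so the flat is within about 2° of square. I'll shut the fingers, go behind the stud at tray (-68, 2), and push towards the bar.

Emit:
carry_out(motion=[[[0.0,0.03,0],0.1],[[0.001,0.06,0],0.2],[[0.0015,0.09,0],0.3],[[0.002,0.12,0],0.4],[[0.003,0.15,0],0.49],[[0.004,0.18,0],0.49],[[0.0045,0.205,0],0.49],[[0.0045,0.2235,0],0.49],[[0.0045,0.2235,0],0.49],[[0.0045,0.2235,-0.03],0.49],[[0.0045,0.2235,-0.06],0.49],[[0.0045,0.2235,-0.08],0.49],[[0.0045,0.2235,-0.09],0.49],[[0.0045,0.2235,-0.09],0.49],[[0.0045,0.2235,-0.09],0.49]], grip=1)

```text
time: 21.35
position: [0.4416, -0.0386, -0.0019]
tool_rot: [1.702, 2.639, 0.001]
ft_force: [0.3, 0.5, 0.8]
grip_width: 0.004
```

```bash
python3 look.py
```

```text
{'time': np.float64(21.4), 'position': array([ 0.442, -0.039, -0.002]), 'ft_force': array([ 0.053,  0.587, -0.249])}
[313.6 212.6] 130 mean 53.0 z21 [ 7.2 58.6] z45 [ 6.  59.1]
[346.9 197.5] 27 mean 54.0 z21 [  8.8 -26.3] z45 [  7.6 -24.1]
[323.8 209. ] 23 mean 53.0 z21 [ 5.5 33.5] z45 [ 4.4 34.5]
red 16 ang 3.3 [8.  3.2] [34.   6.5]
```

Emit:
carry_out(motion=[[[0.0018,0.0008,0],0],[[0.0036,0.0017,0],0],[[0.0055,0.0025,0],0],[[0.0073,0.0033,0],0],[[0.0082,0.0037,0],0],[[0.0091,0.0041,0],0],[[0.0091,0.0041,0],0]])

```text
time: 22.1
position: [0.4493, -0.0349, -0.0028]
tool_rot: [-1.702, -2.639, 0.002]
ft_force: [-3.2, -3.4, 2.8]
grip_width: 0.005
```

Emit:
carry_out(motion=[[[0.0005,0.0002,0],0],[[0.0009,0.0004,0],0],[[0.0014,0.0006,0],0],[[0.0018,0.0008,0],0],[[0.0018,0.0008,0],0]])

```text
time: 22.6
position: [0.4494, -0.0348, -0.0031]
tool_rot: [-1.702, -2.637, 0.007]
ft_force: [-8.2, -3.6, 6.5]
grip_width: 0.002
```

```bash
python3 look.py
python3 - <<'E'
from m import *
t=img("top");e=img("scene")
a=t["pixels"][165:245,300:380]; b=cv2.convertScaleAbs(e["pixels"][170:235,290:355],alpha=1.2)
cv2.imwrite("pics/s8.png",np.hstack([cv2.resize(cv2.convertScaleAbs(a,alpha=1.6),(400,400),interpolation=2),cv2.resize(b,(400,400),interpolation=2)]))
E
```

```text
{'time': np.float64(22.65), 'position': array([ 0.449, -0.035, -0.003]), 'ft_force': array([-7.129, -4.091,  6.017])}
red 12 ang 0.1 [15.3  3.1] [36.1  5.6]
```

View pics/s8.png

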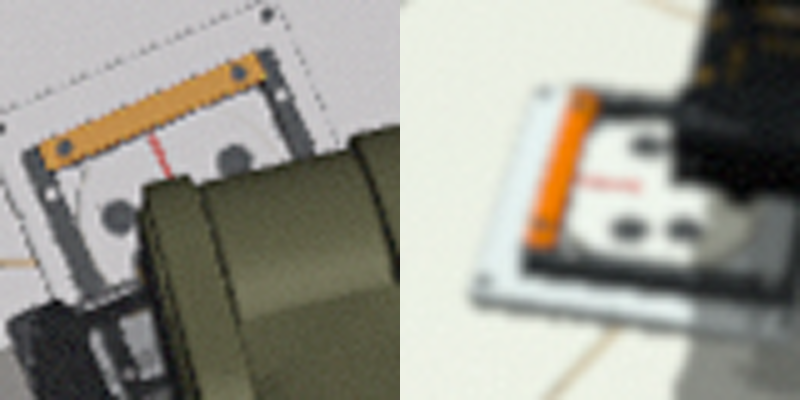

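Flush by eye: the red line reaches the bar at (150,135) in the left view, with no gap visible in either view. The force has risen to about 9 N with no more travel. More push could tip the disc, so I'll back off and check.

Emit:
carry_out(motion=[[[-0.0018,-0.0008,0],0],[[-0.0045,-0.002,0],0],[[-0.008,-0.0036,0],0],[[-0.011,-0.005,0],0],[[-0.011,-0.005,0.01],0],[[-0.011,-0.005,0.04],0],[[-0.011,-0.005,0.08],0],[[-0.011,-0.02,0.1],0],[[-0.011,-0.06,0.1],0],[[-0.011,-0.1,0.1],0],[[-0.011,-0.14,0.1],0],[[-0.011,-0.18,0.1],0],[[-0.011,-0.22,0.1],0],[[-0.011,-0.24,0.1],0],[[-0.011,-0.24,0.1],0]])

```text
time: 24.25
position: [0.4407, -0.2764, 0.0977]
tool_rot: [1.708, 2.636, 0.003]
ft_force: [0.1, -0.2, -0.2]
grip_width: 0.007
```

```bash
python3 look.py
python3 - <<'E'
from m import *
t=img("top");e=img("scene")
a=t["pixels"][165:245,300:380]; b=cv2.convertScaleAbs(e["pixels"][170:235,290:355],alpha=1.2)
cv2.imwrite("pics/s9.png",np.hstack([cv2.resize(cv2.convertScaleAbs(a,alpha=1.7),(400,400),interpolation=2),cv2.resize(b,(400,400),interpolation=2)]))
import scipy.ndimage as nd
# brightness profile across bar face in top view, tray x 34..44, at several y, z=.021
psi=np.radians(24.5); R=np.array([[np.cos(psi),-np.sin(psi)],[np.sin(psi),np.cos(psi)]]); C=np.array([.5031,-.0146]); p=t["pixels"].astype(float)
for y in (-40,-24,-16,-8,0,12,20,26,32,45):
    Q=[[*(C+R@np.array([x,y])/1e3),.021] for x in range(30,50,2)]
    u=proj(t,Q); print(y,[int(v) for v in nd.map_coordinates(p[...,0],[u[:,1],u[:,0]],order=1)])
E
```

```text
{'time': np.float64(24.3), 'position': array([ 0.441, -0.274,  0.098]), 'ft_force': array([-0.451,  1.084,  0.364])}
[307.4 198.8] 30 mean 53.0 z21 [42.5 59.1] z45 [40.6 59.6]
[346.7 197. ] 24 mean 55.0 z21 [ 10.  -26.4] z45 [  8.8 -24.2]
[317.3 221.2] 127 mean 54.0 z21 [-14.4  58.5] z45 [-15.2  59. ]
[323.5 208. ] 26 mean 55.0 z21 [ 7.9 33.3] z45 [ 6.7 34.3]
[349.9 207.2] 25 mean 55.0 z21 [-14.7 -23.8] z45 [-15.4 -21.6]
[329.6 217. ] 25 mean 54.0 z21 [-16.8  28.6] z45 [-17.5  29.7]
[343.9 221.2] 37 mean 36.0 z21 [-39.    2.1] z45 [-39.3   3.7]
red 16 ang 0.2 [8.  3.1] [38.3  5.5]
-40 [126, 126, 126, 128, 111, 68, 45, 47, 51, 52]
-24 [127, 126, 126, 129, 104, 68, 40, 48, 50, 49]
-16 [125, 125, 126, 127, 114, 70, 46, 46, 48, 48]
-8 [125, 124, 125, 126, 105, 59, 39, 47, 49, 47]
0 [123, 123, 126, 127, 100, 65, 45, 48, 50, 49]
12 [126, 127, 126, 126, 97, 58, 40, 46, 49, 49]
20 [125, 126, 127, 125, 102, 48, 39, 45, 48, 49]
26 [126, 126, 126, 120, 87, 39, 42, 49, 49, 48]
32 [125, 125, 127, 119, 88, 48, 43, 47, 48, 46]
45 [123, 128, 128, 126, 95, 56, 44, 51, 57, 58]
```

View pics/s9.png

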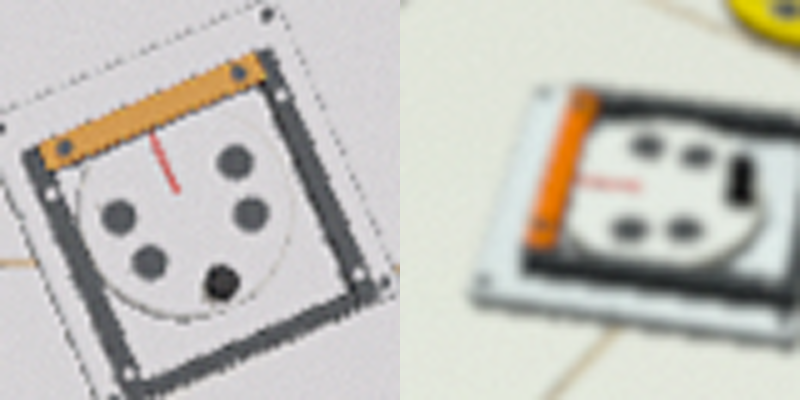

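```bash
python3 -c "
from bench import ticket; print(ticket.close_job())"
```

```text
the job is handed in; nothing more can be done
None
```

The white disc is turned about 173° and its flat lies against the orange bar. I handed the job in at 24.3 s with the gripper clear and touching nothing. I carried the disc round by its stud, slid it up while still held, then released it and pushed the stud towards the bar with the shut fingers.

**Last checks:**
- **Squareness:** the red line is within about 0.2° of square to the bar, measured in the top view.
- **Seating:** the red line's end and the bar's edge were both measured at 38.3 mm in tray x. The last push stopped at about 9 N with no further travel, and neither view shows a gap.
- **Disc:** it lies in the pocket and looks flat in both views. I held the push at 9 N because more could have tipped it.
- **Other objects:** nothing else was touched as far as the forces and crops showed. I did not re-measure the die, marker or beaker.

**What disagreed:**
- **Fingertip height:** the real fingertips sit about 32–37 mm above the reported tool point, so my first two grips closed above the stud. The disc did not move, and I corrected the height for the third grip.
- **Sideways position:** the stud and red line measured 3.7–4.3 mm to the +y side, slightly more than the 3 mm of play allows. The disc therefore probably rests at or near the +y side rail, with the rest being camera error. I left it there rather than disturb the fit.
- **Turn angle:** the spot pattern gave 173.7° of turn and the red line about 172.9°, a difference of about 1°.

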